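# Separator sheet between two layers of tins

### The job

Two tins stand side by side in the small wooden tray. Lay the long cork sheet flat on top of them as a separator, centred and lined up with the tray so that it bridges both tins, and let go of it. Then take the third tin and set it down gently, without dropping it, upright on the middle of the sheet.

Things in the scene. Friction and masses are not known exactly. Their poses are not given: they have to be found in the camera images.
- tray: Shallow open wooden tray with brass end handles, fixed to the worktop, 74 x 136 x 20 mm (x, y, z; 166 mm along y over the handles). Origin: centre of its underside; y runs along its length, z up. Two tins like tin_top stand loose in it, on its 5 mm floor, 31 mm either side of the middle along y; their flat tops are 77 mm above the worktop.
- cork_sheet: The separator: a stiff, flat cork-brown rectangular sheet, 64 x 128 x 10 mm (x, y, z), 40 g, lying flat on the worktop. Origin: centre of its underside; y runs along its length. Can be gripped from above across its 64 mm width at mid-length: over the tray the fingers then come down between the two round tins. Not to be confused with the dark square wooden coaster, 78 x 78 x 8 mm, which is too short.
- tin_top: The third tin: closed food tin with a green and white label, 57 mm diameter, 72 mm high, about 180 g, standing upright on the worktop outside the tray. Origin: centre of its underside; z up along its axis.
There are look-alikes about, which are no part of the job. What is shaped like the tin_top but orange or red is not meant.

How it is judged:
On the way:
1. the cork sheet lies flat on the two tins, centred and lined up with the tray, and is let go before the third tin is put on it (horizontal distance between cork_sheet and tray below 0.02 m and angle between the y axis of cork_sheet and the y axis of tray, either way round below 0.21 rad and angle between cork_sheet's own z axis and vertical below 0.1 rad and z of cork_sheet in the frame of tray between 0.071 and 0.083 m and contact force between each of the fingers, tin_top and cork_sheet below 0.05 N), for 0.2 s.
At the end, for the whole second after the job is handed in: The cork sheet lies level on the two tins in the tray, its centre within 20 mm of the tray's and its length within 12 degrees of the tray's; the third tin stands upright (within 6 degrees) on the sheet, its axis within 20 mm of the sheet's centre; both are at rest (horizontal distance between cork_sheet and tray below 0.02 m and angle between the y axis of cork_sheet and the y axis of tray, either way round below 0.21 rad and angle between each of cork_sheet, tin_top's own z axis and vertical below 0.1 rad and z of cork_sheet in the frame of tray between 0.071 and 0.083 m and horizontal distance between tin_top and cork_sheet below 0.02 m and z of tin_top in the frame of tray between 0.081 and 0.094 m and linear speed of each of cork_sheet, tin_top below 0.02 m/s); the robot touches nothing.
It fails at once if the third tin is dropped (falls free at more than 0.8 m/s, about 3 cm of fall) (linear speed of tin_top above 0.8 m/s and contact force between the fingers and tin_top below 0.01 N).
It also fails if it takes over 64 s, if anything falls off the work surface, if the arm or the gripper's body presses on something with over 40 N, if the wrist force passes 120 N, or if a joint passes its speed limit or range.

### The arm

A 6-joint arm with a two-finger parallel gripper is mounted at the origin on the work surface; the furniture and walls round the work are solid. World frame = base frame: x ahead of the robot, y to its left, z up, the work surface at z = 0. Lengths are in m, angles in rad, forces in N, time in s.
With the tool pointing down it reaches from about 0.35 to 0.85 m from the base axis. Payload 8.1 kg.
Tool frame: the origin (TCP) lies midway between the tips of the shut fingers; the grasp point (between the pads) lies 19 mm behind it (robot.grip_point_offset is the distance from the TCP to the grasp point, in m); z points along the fingers, y is the line along which they close (so a half turn about z gives the same grasp; the last joint's range is limited). The gripper opens to 93 mm and grips with 3 to 60 N. Pads are 15 mm wide; open, the fingers measure 128 mm over their backs; the gripper's body (75 mm by 188 mm) begins 65 mm behind the grasp point.
Start: joints at [-1.406, 0.13, 1.488, -0, 1.523, -0.085], TCP at [0.148, -0.581, 0.219] pointing down, gripper open.
Joint ranges: [-2.96, 2.96], [-0.89, 2.26], [0.02, 2.5], [-1.34, 4.48], [0, 2.73], [-2.66, 2.66]. Speed limits (rad/s): [2.39, 2.39, 2.79, 3.14, 3.14, 3.14].

### API

Orientations are given as a rotation vector (axis times angle).
In Python, from plant import robot, read_camera, job gives the robot as it stands.
- The arm moves only by the shell command python3 -m inch 'ROWS' [FORCE]. ROWS is JSON, one flat list of numbers, 5 for each row, row after row: the shift along the world's x, y, z in mm, then the turn about the world's z in degrees, then the opening in per cent of the stroke, from 0 (shut) to 100 (fully open). In form: [dx, dy, dz, yaw, hand, dx, dy, dz, yaw, hand, ...]. A call has 1 to 10 rows; each row is the pose to reach, as a shift and turn from the pose commanded when the call began; what a row does not reach only later rows make up. A row lasts 1/12 s, in which the tool goes at most 41.7 mm and 7.16 degrees, less where a joint would pass 70% of its speed; a pose out of reach is approached as far as the arm can. A call with a gripper value outside its range is refused whole. The fingers move at their own pace and stop on an object; FORCE is the grip in N (left out, the last holds). Time passes only in rows, so rows that repeat a pose let the fingers close. It gives the time, the measured TCP pose, the force, the opening and the grip force at its end, in the units of the state.
- robot.read_state(): the state, without advancing time (a new reading comes with each control period).
- read_camera(name): name is "scene" or "top" or "wrist"; returns a dict with "image" (480x640x3 uint8, blue, green, red), "K" (3x3 intrinsics, pixels), "extrinsics" (4x4, takes a point from world to camera coordinates); the wrist camera has in their place "mount" (4x4, takes a point from camera to tool coordinates, whose origin is the TCP and whose axes are the flange's). Camera axes: x right, y down, z forward; pixel columns grow to the right and rows downward; lengths in m; the calibration is good to about 2 mm. A picture is of the moment at which its call begins: read the wrist's pose just before it. There is no depth.
- job.close_job(): hands the job in; it is judged then, once.
The state is a dict: "t": time; "q": joint angles; "dq": joint speeds; "joint_torque": joint torques, N m; "tool_pos": TCP position; "orientation": TCP orientation; "force": force on the tool from outside, world axes, zero at the start; "wrist_torque": the same for the moment, N m; "opening": finger opening in m; "gripper_force": force on a finger pad.
Only numpy, scipy, OpenCV 4.12 (cv2) and the standard library are available. Lean on these libraries where they do the work, as an engineer would, in place of code of your own. Each camera call takes 0.05 s, during which the arm holds its last target. There are 200 camera calls.

## Working session

There is one attempt and no reset: what is moved stays moved. The work goes in short steps, Python scripts to look and compute and a shell command to move; the robot and the scene stay as the last step left them, time stands still between calls to the robot, and variables do not carry over. Pictures are saved under pics/ and viewed, at most 10 in all, crops included, and the job is handed in when it is done.

```bash
mkdir -p pics; python3 - <<'E'
from plant import robot, read_camera
import cv2
for n in("top","scene"):
    c=read_camera(n); cv2.imwrite(f"pics/{n}0.png",c["image"]); print(n,c["K"].tolist(),c["extrinsics"].round(4).tolist())
s=robot.read_state();print(s["t"],s["tool_pos"],s["orientation"],s["opening"],s["force"])
E
```

```text
top [[510.38250169204815, 0.0, 317.36845360941743], [0.0, 510.38250169204815, 241.13720565203155], [0.0, 0.0, 1.0]] [[0.0017, -0.9998, 0.0189, 0.028], [-0.9986, -0.0027, -0.0535, 0.4121], [0.0535, -0.0188, -0.9984, 1.1738], [0.0, 0.0, 0.0, 1.0]]
scene [[577.2378935548257, 0.0, 315.3916194365911], [0.0, 577.2378935548257, 238.74038016702917], [0.0, 0.0, 1.0]] [[-0.6352, -0.7722, 0.0173, 0.2978], [-0.4917, 0.387, -0.7801, 0.2113], [0.5957, -0.504, -0.6254, 1.0722], [0.0, 0.0, 0.0, 1.0]]
0.1 [ 0.14827566 -0.58085914  0.21770445] [-3.11546239e+00 -3.91168261e-01  7.84471409e-05] 0.09298561401984849 [ 0.11647827 -0.58818276  1.4605946 ]
```

View pics/top0.png

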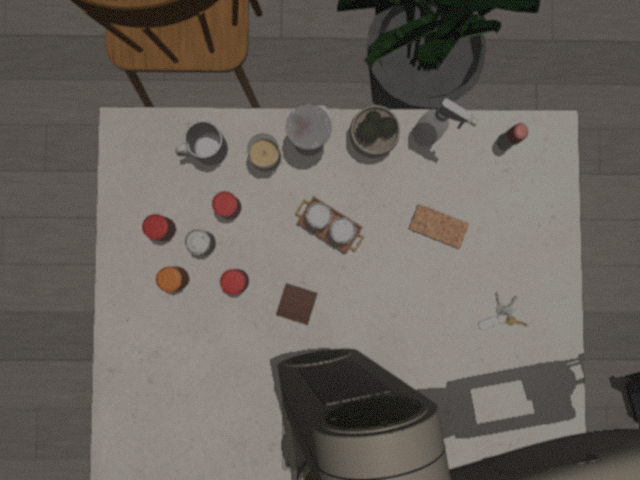

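View pics/scene0.png

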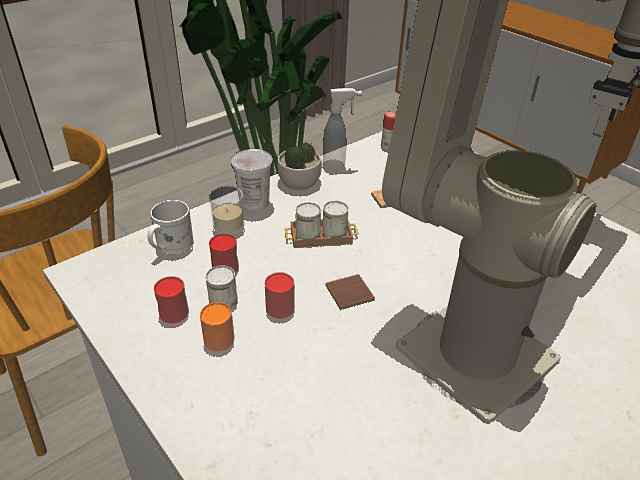

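The top view shows the cork sheet at (438,226), with the coaster at (297,304) as its look-alike, and the tray at (329,225) with tins at (318,215) and (342,231). The green/white tin is at (199,243). Its look-alikes are red at (156,228), (226,206) and (234,282), and orange at (171,280). I choose (199,243) for the tin and (438,226) for the cork, and check both in one close crop.

```bash
cat > h.py <<'E'
import numpy as np, cv2
from plant import robot, read_camera
from scipy.spatial.transform import Rotation as R
def cam(n):
    s=robot.read_state(); c=read_camera(n); E=c.get("extrinsics")
    if E is None:
        T=np.eye(4);T[:3,:3]=R.from_rotvec(s["orientation"]).as_matrix();T[:3,3]=s["tool_pos"]
        E=np.linalg.inv(T@c["mount"])
    return c["image"],c["K"],E
def back(uv,z,K,E):
    uv=np.atleast_2d(uv).astype(float)
    d=np.c_[uv,np.ones(len(uv))]@np.linalg.inv(K).T@E[:3,:3]
    o=-E[:3,:3].T@E[:3,3]
    return (o+d*((z-o[2])/d[:,2])[:,None])[:,:2]
def st():
    s=robot.read_state();m=R.from_rotvec(s["orientation"]).as_matrix()
    print("t",s["t"],"tcp",s["tool_pos"].round(4),"yaw of tool y",np.degrees(np.arctan2(m[1,1],m[0,1])).round(1),"q",s["q"].round(2))
E
python3 - <<'E'
from h import *
im,K,E=cam("top"); hsv=cv2.cvtColor(im,cv2.COLOR_BGR2HSV)
def rect(x0,y0,x1,y1,lo,hi,z):
    m=np.zeros(im.shape[:2],np.uint8); m[y0:y1,x0:x1]=cv2.inRange(hsv,lo,hi)[y0:y1,x0:x1]
    m=cv2.morphologyEx(m,cv2.MORPH_CLOSE,np.ones((5,5)))
    c=max(cv2.findContours(m,0,2)[0],key=cv2.contourArea)
    P=(back(c[:,0],z,K,E)*1000).astype(np.float32)
    r=cv2.minAreaRect(P); b=cv2.boxPoints(r); e=b[1]-b[0] if np.linalg.norm(b[1]-b[0])>np.linalg.norm(b[2]-b[1]) else b[2]-b[1]
    print(np.round(r[0]),np.round(r[1]),"long axis deg",np.degrees(np.arctan2(e[1],e[0])).round(1))
print("cork");rect(400,195,480,260,(5,60,60),(25,255,255),.010)
print("tray");rect(285,185,375,262,(3,80,30),(30,255,255),.020)
for n,p,z in [("tinA",(318,215),.077),("tinB",(342.5,231.5),.077),("top",(199,243),.072),("red1",(156,228),.072),("red2",(226,206),.072),("red3",(234,282),.072),("or",(171,280),.072),("coaster",(297,304),.008)]:
    print(n,(back(p,z,K,E)*1000).round())
si=cam("scene")[0]
a=cv2.resize(im[180:310,140:480],None,fx=2.2,fy=2.2,interpolation=2)
b=cv2.resize(si[185:360,140:390],None,fx=1.6,fy=1.6); 
o=np.zeros((a.shape[0]+b.shape[0],a.shape[1],3),np.uint8);o[:a.shape[0]]=a;o[a.shape[0]:,:b.shape[1]]=b
cv2.imwrite("pics/c1.png",o);st()
E
```

```text
cork
[ 448. -254.] [127.  63.] long axis deg 68.6
tray
[450.   3.] [35. 71.] long axis deg -31.9
tinA [[466.  29.]]
tinB [[430. -25.]]
top [[404. 289.]]
red1 [[437. 384.]]
red2 [[486. 231.]]
red3 [[319. 212.]]
or [[323. 349.]]
coaster [[267.  76.]]
t 0.2 tcp [ 0.1483 -0.5811  0.218 ] yaw of tool y -75.7 q [-1.41  0.13  1.49  0.    1.52 -0.09]
```

View pics/c1.png

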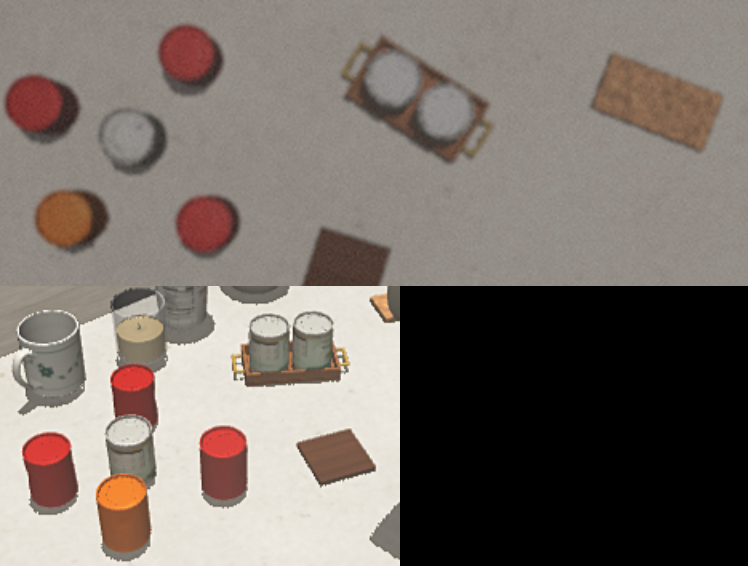

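The crop confirms it: (199,243) is the only tin of the five that is white on top and green/white on the label, and the grainy sheet at (438,226) measures 127x63 mm, so it is the cork. I move above the cork first.

```bash
python3 -m inch '[300,327,-40,54,100,300,327,-40,54,100,300,327,-40,54,100,300,327,-40,54,100,300,327,-40,54,100,300,327,-40,54,100,300,327,-40,54,100,300,327,-40,54,100,300,327,-40,54,100,300,327,-40,54,100]' 25; python3 -c "from h import *;st()"
```

```text
t: 1.03
tool_pos: [0.4298, -0.2738, 0.1811]
orientation: [2.599, 1.764, 0.0]
force: [-0.1, -0.1, 0.5]
opening: 0.0931
gripper_force: 0.0
t 1.0333 tcp [ 0.4298 -0.2738  0.1811] yaw of tool y -21.7 q [-0.67 -0.1   1.79  0.    1.45 -0.29]
```

```bash
python3 -m inch '[18,20,-20,0,100,18,20,-20,0,100,18,20,-20,0,100,18,20,-20,0,100]'; python3 - <<'E'
from h import *
st(); im,K,E=cam("wrist"); cv2.imwrite("pics/w1.png",im)
P=[[448,-254]]
c=E[:3,:3]@np.array([.448,-.254,.01])+E[:3,3]; print((K@c/c[2])[:2])
E
```

```text
t: 1.37
tool_pos: [0.4466, -0.2557, 0.1612]
orientation: [-2.599, -1.765, 0.001]
force: [-0.3, -0.2, 1.6]
opening: 0.093
gripper_force: 0.0
t 1.3667 tcp [ 0.4466 -0.2557  0.1612] yaw of tool y -21.6 q [-0.62 -0.07  1.8  -0.    1.41 -0.24]
[322.77096973 221.68839077]
```

View pics/w1.png

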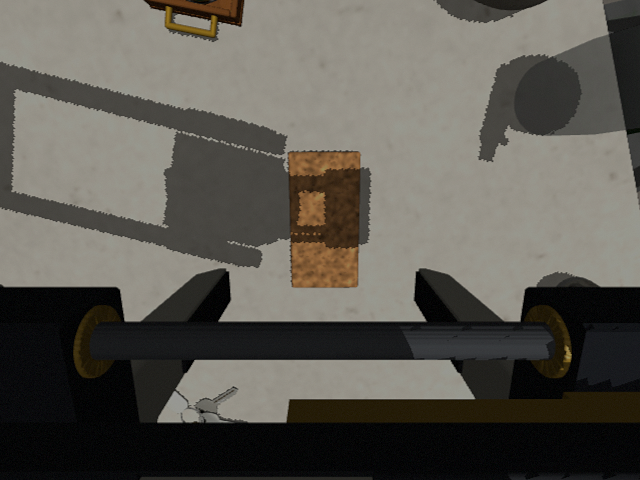

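The wrist view shows the cork centred at about (325,220), with corners (289,152), (360,152), (357,287) and (291,287). The fingers straddle it. I'll compute its exact pose from these corners.

```bash
python3 - <<'E'
from h import *
im,K,E=cam("wrist")
P=back([[289,152],[360,152],[358,287],[291,287]],.010,K,E)*1000
print(P.round(1),P.mean(0).round(1)); d=P[0]+P[1]-P[2]-P[3]; print(np.linalg.norm(d)/2,np.degrees(np.arctan2(d[1],d[0])), np.linalg.norm(P[0]-P[1]))
st()
E
```

```text
[[ 443.6 -186. ]
 [ 501.4 -209.1]
 [ 455.9 -327. ]
 [ 395.9 -303.1]] [ 449.2 -256.3]
126.43539345437695 68.37803325459672 62.20331608245876
t 1.4667 tcp [ 0.4466 -0.2567  0.1619] yaw of tool y -21.8 q [-0.62 -0.07  1.79 -0.    1.41 -0.24]
```

```bash
python3 -m inch '[2,-1,-40,0,100,2,-1,-80,0,100,2,-1,-115,0,100,2,-1,-140,0,100,2,-1,-145,0,100,2,-1,-145,0,100]'
```

```text
t: 1.97
tool_pos: [0.4471, -0.2566, 0.0149]
orientation: [-2.598, -1.76, 0.002]
force: [0.2, -0.7, -0.1]
opening: 0.093
gripper_force: 0.0
```

```bash
python3 -m inch '[1,0,-8,0,100,1,0,-12,0,100,1,0,-12,0,50,1,0,-12,0,50,1,0,-12,0,50,1,0,-12,0,50,1,0,-12,0,50,1,0,-12,0,50]' 25
```

```text
t: 2.63
tool_pos: [0.4502, -0.2568, 0.0048]
orientation: [2.599, 1.764, 0.0]
force: [-0.7, 0.6, 2.8]
opening: 0.0635
gripper_force: 25.0
```

```bash
python3 -m inch '[0,0,30,0,50,0,0,70,0,50,0,0,110,0,50,0,0,150,0,50,0,0,190,0,50,-10,40,200,-6,50,-20,80,200,-12,50,-40,110,200,-12,50,-40,110,200,-12,50,-40,110,200,-12,50]'; python3 - <<'E'
from h import *
st(); im,K,E=cam("wrist"); cv2.imwrite("pics/w2.png",im)
E
```

```text
t: 3.47
tool_pos: [0.4094, -0.1453, 0.2044]
orientation: [2.767, 1.486, 0.001]
force: [-0.4, -1.0, -0.2]
opening: 0.0639
gripper_force: 25.0
t 3.4667 tcp [ 0.4094 -0.1453  0.2044] yaw of tool y -33.5 q [-0.46 -0.33  1.94 -0.    1.53  0.13]
```

View pics/w2.png

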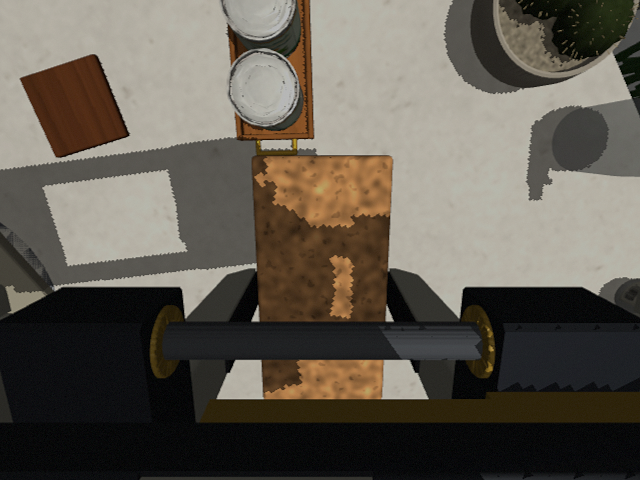

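The wrist view shows the tray ahead, with its near corners at (238,139) and (313,137), tin B's top at about (264,87), and tin A's top cut off at about (260,5). The held sheet's corners are (254,157), (392,155), (383,398) and (264,399). I'll measure the tray and check whether the sheet is tilted.

```bash
python3 - <<'E'
from h import *
im,K,E=cam("wrist")
s=np.array([[254,157],[392,155],[383,398],[264,399]],float)
for z in(.206,.211,.216):
    P=back(s,z,K,E)*1000; print("sheet",z,P.mean(0).round(1),[np.linalg.norm(P[i]-P[(i+1)%4]).round(1) for i in range(4)])
ob=np.array([[-32,64,0],[32,64,0],[32,-64,0],[-32,-64,0]],float)/1000
ok,r,t=cv2.solvePnP(ob,s,K,None,flags=cv2.SOLVEPNP_IPPE)
Rw=E[:3,:3].T@cv2.Rodrigues(r)[0]; print("pnp centre",(E[:3,:3].T@(t[:,0]-E[:3,3])).round(4),"z",Rw[:,2].round(3),"y",Rw[:,1].round(3),np.degrees(np.arctan2(Rw[1,1],Rw[0,1])).round(1))
Q=back([[238,139],[313,137]],.02,K,E)*1000; print("tray near",Q.round(1),np.linalg.norm(Q[0]-Q[1]))
d=Q[1]-Q[0]; a=np.array([-d[1],d[0]])/np.linalg.norm(d); print("axis",np.degrees(np.arctan2(a[1],a[0])),"centre",Q.mean(0)+68*a)
e=back([[313,137],[304,10]],.02,K,E);e=e[1]-e[0];print("side axis",np.degrees(np.arctan2(e[1],e[0])))
# fit top rim of tin B
print("tinB",(back([264,87],.077,K,E)*1000).round(1),"rim width",(np.diff(back([[229,87],[299,87]],.077,K,E),axis=0)*1000).round(1),"tinA~",(back([258,4],.077,K,E)*1000).round(1))
st()
E
```

```text
sheet 0.206 [ 410.3 -147. ] [np.float64(62.8), np.float64(128.5), np.float64(64.6), np.float64(128.2)]
sheet 0.211 [ 411.4 -145.3] [np.float64(60.8), np.float64(124.6), np.float64(62.7), np.float64(124.3)]
sheet 0.216 [ 412.5 -143.5] [np.float64(58.9), np.float64(120.7), np.float64(60.7), np.float64(120.4)]
pnp centre [ 0.4105 -0.1469  0.2052] z [0.029 0.004 1.   ] y [ 0.551  0.834 -0.019] 56.6
tray near [[385.3 -38.6]
 [446.2 -76.8]] 71.90391596816436
axis 57.86765930140808 centre [ 4.51881521e+02 -9.46459223e-02]
side axis 60.252881711170296
tinB [[435.5 -27. ]] rim width [[ 45.2 -30. ]] tinA~ [[465.2  21.6]]
t 3.5667 tcp [ 0.4103 -0.147   0.2046] yaw of tool y -33.7 q [-0.46 -0.32  1.94 -0.    1.53  0.13]
```

```bash
python3 -m inch '[10,35,0,2,50,20,70,0,2,50,30,105,0,2,50,40,140,0,2,50,41,147,0,2,50,41,147,-30,2,50,41,147,-65,2,50,41,147,-95,2,50,41,147,-110,2,50,41,147,-110,2,50]'; python3 - <<'E'
from h import *
st()
for n in("scene","top"):
  im,K,E=cam(n)
  x,y,w,h=(250,140,160,120) if n=="scene" else (270,160,120,100)
  cv2.imwrite(f"pics/{n}2.png",cv2.resize(im[y:y+h,x:x+w],None,fx=4,fy=4,interpolation=2))
E
```

```text
t: 4.4
tool_pos: [0.448, -0.0003, 0.0896]
orientation: [-2.74, -1.527, 0.011]
force: [-0.4, 0.2, -1.1]
opening: 0.0633
gripper_force: 25.0
t 4.4 tcp [ 4.48e-01 -3.00e-04  8.96e-02] yaw of tool y -31.7 q [-0.11 -0.18  2.03 -0.    1.29  0.44]
```

View pics/scene2.png

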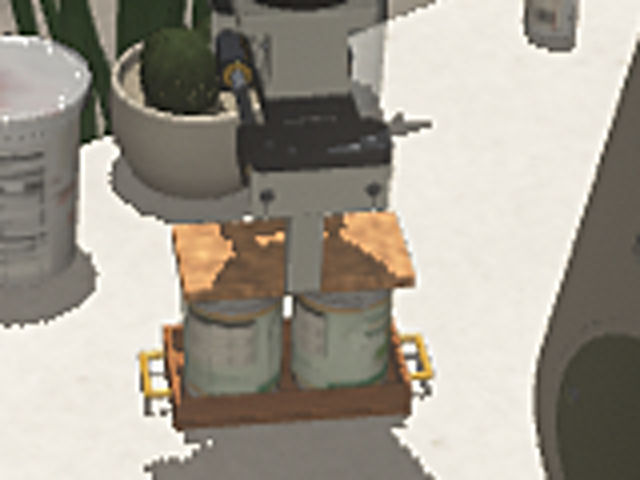

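The crop shows the sheet at (295,255) level just above both tins, lined up with the tray, with the finger between the tins at (303,300). I lower it gently.

```bash
python3 -m inch '[2,1,-3,0,50,2,1,-5,0,50,2,1,-6,0,50,2,1,-7,0,50,2,1,-8,0,50,2,1,-8,0,50]'
```

```text
t: 5.0
tool_pos: [0.453, 0.0014, 0.0864]
orientation: [2.743, 1.531, 0.0]
force: [-0.2, 0.7, -0.2]
opening: 0.0634
gripper_force: 25.0
```

```bash
python3 -m inch '[0,0,-1,0,50,0,0,-2,0,50,0,0,-3,0,50,0,0,-3,0,50]'; python3 -m inch '[0,0,-1,0,50,0,0,-2,0,50,0,0,-2,0,50]'
```

```text
t: 5.33
tool_pos: [0.4527, 0.0015, 0.083]
orientation: [-2.743, -1.531, 0.0]
force: [-0.5, -1.0, -1.3]
opening: 0.0633
gripper_force: 25.0
t: 5.58
tool_pos: [0.453, 0.0014, 0.0817]
orientation: [2.743, 1.531, 0.0]
force: [-2.7, -0.1, 4.5]
opening: 0.063
gripper_force: 25.0
```

```bash
python3 -m inch '[0,0,-1,0,50,0,0,-1,0,75,0,0,-1,0,90,0,0,-1,0,100,0,0,-1,0,100,0,0,-1,0,100]'; python3 -m inch '[0,0,20,0,100,0,0,50,0,100,0,0,90,0,100,0,0,130,0,100,-7,40,135,6,100,-14,80,135,13,100,-22,120,135,20,100,-30,160,135,27,100,-38,200,135,34,100,-43,230,135,40,100]'; python3 - <<'E'
from h import *
st()
for n in("wrist","top","scene"):
  im,K,E=cam(n); cv2.imwrite(f"pics/{n}3.png",im)
im=cv2.imread("pics/top3.png")[170:300,150:390]; s=cv2.imread("pics/scene3.png")[160:360,180:380]
w=cv2.resize(cv2.imread("pics/wrist3.png"),(400,300))
o=np.zeros((600,800,3),np.uint8); o[:260,:480]=cv2.resize(im,(480,260)); o[300:600,:400]=w; o[300:600,400:700]=cv2.resize(s,(300,300)); cv2.imwrite("pics/m3.png",o)
E
```

```text
t: 6.08
tool_pos: [0.4528, 0.0014, 0.08]
orientation: [-2.743, -1.53, 0.0]
force: [0.1, 0.1, -0.4]
opening: 0.0911
gripper_force: 0.0
t: 6.92
tool_pos: [0.4087, 0.2341, 0.2153]
orientation: [-2.046, -2.384, -0.001]
force: [0.1, 0.5, -0.2]
opening: 0.0934
gripper_force: 0.0
t 6.9167 tcp [0.4087 0.2341 0.2153] yaw of tool y 8.7 q [ 0.41 -0.22  1.84  0.    1.53  0.26]
```

View pics/m3.png

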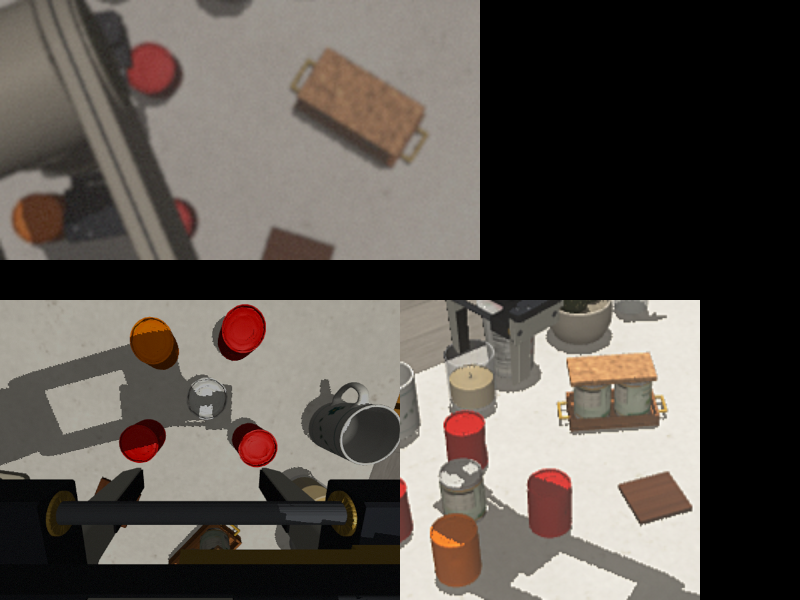

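The sheet lies flat and aligned on both tins. In the full wrist frame the target tin is at about (331,157), with red at (226,224), (411,235) and (389,45), and orange at (242,64).

```bash
python3 - <<'E'
from h import *
im,K,E=cam("wrist")
g=cv2.cvtColor(im,cv2.COLOR_BGR2GRAY)
c=cv2.HoughCircles(cv2.medianBlur(g[110:205,280:385],3),cv2.HOUGH_GRADIENT,1,30,param1=100,param2=15,minRadius=24,maxRadius=40);print(c)
for p in[(331,157),(226,224),(411,235),(389,45),(242,64)]: print(p,(back(p,.072,K,E)*1000).round(1))
if c is not None: print("hough",(back(c[0,0,:2]+[280,110],.072,K,E)*1000).round(1))
st()
im,K,E=cam("top"); hsv=cv2.cvtColor(im,cv2.COLOR_BGR2HSV)
m=np.zeros(im.shape[:2],np.uint8); m[190:255,298:362]=cv2.inRange(hsv,(5,60,100),(25,255,255))[190:255,298:362]
m=cv2.morphologyEx(cv2.morphologyEx(m,cv2.MORPH_OPEN,np.ones((5,5))),cv2.MORPH_CLOSE,np.ones((5,5)))
k=max(cv2.findContours(m,0,2)[0],key=cv2.contourArea); r=cv2.minAreaRect((back(k[:,0],.087,K,E)*1000).astype(np.float32)); print("sheet",r)
E
```

```text
[[[49.5 48.5 31.6]]]
(331, 157) [[407.8 293.9]]
(226, 224) [[323.9 222.1]]
(411, 235) [[489.8 236.8]]
(389, 45) [[440.  386.6]]
(242, 64) [[325.7 355.4]]
hough [[406.7 292.5]]
t 7.1167 tcp [0.4095 0.2319 0.2149] yaw of tool y 8.4 q [ 0.41 -0.22  1.84 -0.    1.53  0.26]
sheet ((452.21807861328125, 1.0286102294921875), (134.13421630859375, 64.19290924072266), 58.20191955566406)
```

```bash
python3 -m inch '[-3,35,0,-4,100,-3,60,0,-4,100,-3,60,-35,-4,100,-3,60,-70,-4,100,-3,60,-100,-4,100,-3,60,-130,-4,100,-3,60,-160,-4,100,-3,60,-180,-4,100,-3,60,-192,-4,100,-3,60,-192,-4,100]'; python3 -m inch '[0,0,0,0,100,0,0,0,0,50,0,0,0,0,50,0,0,0,0,50,0,0,0,0,50,0,0,0,0,50,0,0,0,0,50]' 25
```

```text
t: 8.0
tool_pos: [0.4053, 0.289, 0.0203]
orientation: [-2.138, -2.3, 0.008]
force: [-0.3, -1.0, -0.1]
opening: 0.0927
gripper_force: 0.0
t: 8.58
tool_pos: [0.4071, 0.2916, 0.0237]
orientation: [2.136, 2.303, 0.001]
force: [4.2, 0.8, 2.0]
opening: 0.0577
gripper_force: 2.1
```

```bash
python3 -m inch '[0,0,0,0,50,0,0,0,0,50,0,0,5,0,50,0,0,30,0,50,0,0,65,0,50,0,0,100,0,50,0,0,125,0,50,0,0,130,0,50,0,0,130,0,50]'; python3 -m inch '[3,-20,0,0,50,8,-50,0,0,50,13,-85,0,0,50,19,-120,0,0,50,24,-155,0,0,50,30,-190,0,0,50,35,-225,0,0,50,41,-260,0,0,50,45,-280,0,0,50,45,-290,0,0,50]'; python3 - <<'E'
from h import *
st()
for n in("wrist","scene"):
  im,K,E=cam(n); cv2.imwrite(f"pics/{n}4.png",im)
o=np.zeros((300,800,3),np.uint8); o[:,:400]=cv2.resize(cv2.imread("pics/wrist4.png"),(400,300)); o[:,400:]=cv2.resize(cv2.imread("pics/scene4.png")[120:270,220:420],(400,300)); cv2.imwrite("pics/m4.png",o)
E
```

```text
t: 9.33
tool_pos: [0.4081, 0.2921, 0.1553]
orientation: [2.135, 2.303, 0.006]
force: [-0.1, 0.6, -2.6]
opening: 0.0571
gripper_force: 25.0
t: 10.17
tool_pos: [0.4506, -0.0011, 0.1505]
orientation: [-2.138, -2.298, 0.005]
force: [0.4, -0.3, -1.9]
opening: 0.0565
gripper_force: 25.0
t 10.1667 tcp [ 0.4506 -0.0011  0.1505] yaw of tool y 4.2 q [-0.12 -0.24  1.97 -0.    1.42 -0.19]
```

View pics/m4.png

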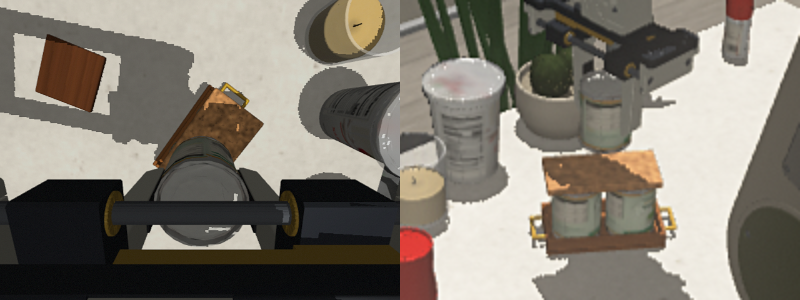

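The tin is held upright above the sheet, which has not moved. I lower it.

```bash
python3 -m inch '[0,1,-10,0,50,0,1,-22,0,50,0,1,-30,0,50,0,1,-35,0,50,0,1,-37,0,50,0,1,-37,0,50,0,1,-37,0,50]'; python3 -m inch '[0,0,-1,0,50,0,0,-2,0,50,0,0,-3,0,50,0,0,-3,0,50,0,0,-3,0,50]'
```

```text
t: 10.85
tool_pos: [0.452, 0.0027, 0.1163]
orientation: [2.136, 2.304, 0.0]
force: [0.3, 0.9, -2.1]
opening: 0.0572
gripper_force: 25.0
t: 11.27
tool_pos: [0.4519, 0.0024, 0.1133]
orientation: [2.136, 2.303, 0.0]
force: [0.6, -0.4, -2.1]
opening: 0.0569
gripper_force: 25.0
```

```bash
python3 -m inch '[0,0,-1,0,50,0,0,-1,0,50,0,0,-1,0,50]'; python3 -m inch '[0,0,-1,0,50,0,0,-1,0,50,0,0,-1,0,50]'
```

```text
t: 11.52
tool_pos: [0.4519, 0.0024, 0.1122]
orientation: [-2.136, -2.303, 0.0]
force: [1.2, -0.3, -2.8]
opening: 0.0566
gripper_force: 25.0
t: 11.77
tool_pos: [0.4518, 0.0024, 0.1112]
orientation: [-2.136, -2.303, 0.0]
force: [0.6, -0.1, -3.2]
opening: 0.057
gripper_force: 25.0
```

```bash
python3 -m inch '[0,0,-1,0,50,0,0,-1,0,50,0,0,-1,0,50]'
```

```text
t: 12.02
tool_pos: [0.4521, 0.0023, 0.1106]
orientation: [2.136, 2.303, 0.0]
force: [-2.1, -0.4, 2.8]
opening: 0.0568
gripper_force: 25.0
```

Contact: the vertical force went from about -2 N to +2.8 N. I release and rise.

```bash
python3 -m inch '[0,0,0,0,64,0,0,0,0,70,0,0,0,0,80,0,0,0,0,90,0,0,0,0,100,0,0,0,0,100,0,0,0,0,100]'; python3 -m inch '[0,0,10,0,100,0,0,35,0,100,0,0,70,0,100,0,0,110,0,100,0,-30,120,0,100,0,-65,120,0,100,0,-100,120,0,100,0,-140,120,0,100,0,-160,120,0,100,0,-160,120,0,100]'; python3 - <<'E'
from h import *
st()
for n in("top","scene"):
  im,K,E=cam(n); cv2.imwrite(f"pics/{n}5.png",im)
o=np.zeros((300,800,3),np.uint8); o[:,:400]=cv2.resize(cv2.imread("pics/top5.png")[165:285,250:410],(400,300)); o[:,400:]=cv2.resize(cv2.imread("pics/scene5.png")[120:270,220:420],(400,300)); cv2.imwrite("pics/m5.png",o)
E
```

```text
t: 12.6
tool_pos: [0.4519, 0.0024, 0.1102]
orientation: [2.136, 2.303, 0.0]
force: [-0.7, 0.2, 0.6]
opening: 0.0914
gripper_force: 0.0
t: 13.43
tool_pos: [0.4515, -0.1613, 0.231]
orientation: [2.14, 2.298, -0.002]
force: [0.3, -0.2, -0.5]
opening: 0.0928
gripper_force: 0.0
t 13.4333 tcp [ 0.4515 -0.1613  0.231 ] yaw of tool y 4.1 q [-0.45 -0.21  1.79 -0.    1.55 -0.52]
```

View pics/m5.png

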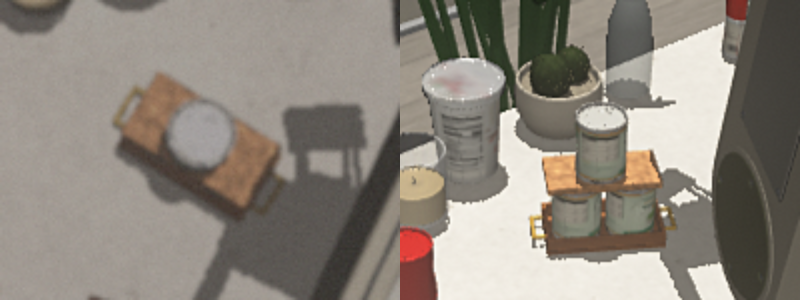

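The third tin stands upright on the middle of the sheet, at crop pixel (200,135) from above, and the gripper is clear of it. I hand the job in.

```bash
python3 -c "from plant import job;print(job.close_job())"
```

```text
the job is handed in; nothing more can be done
None
```

The cork sheet lies level and lined up across both tins, the third tin stands upright on its middle, and the job is handed in after about 13.5 s of robot time; the hand-in reported no verdict.

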